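# Hold a soldered relay board up to the inspection microscope

## Robot

A 7-joint arm with a two-finger parallel gripper is mounted at the origin on the work surface. World frame = base frame: x ahead of the robot, y to its left, z up, the work surface at z = 0. Lengths are in m, angles in rad, forces in N, time in s.
With the tool pointing down it reaches from about 0.4 to 0.85 m from the base axis. Payload 6.9 kg.
Tool frame: the origin (TCP) lies midway between the tips of the shut fingers; the grasp point (between the pads) lies behind it (ctrl.pinch_z is the z of the grasp point in the tool frame, in m); z points along the fingers, y is the line along which they close (so a half turn about z gives the same grasp; the last joint's range is limited). The gripper opens to 85 mm and grips with 20 to 120 N. Pads are 22 mm wide; open, the fingers measure 114 mm over their backs; the gripper's body (76 mm by 85 mm) begins 54 mm behind the grasp point. The pads swing forward as they close: fully open they stand 13 mm farther back than shut.
Start: joints at [-1.121, 0.507, -0.238, 1.5, 0.126, 1.149, -0.155], TCP at [0.211, 0.588, 0.231] pointing down, gripper open.
Joint ranges: [-3.08, 3.08], [-0.24, 2.05], [-1.43, 1.35], [0, 2.5], [-1.52, 4.66], [0.17, 1.96], [-2.89, 2.89]. Speed limits (rad/s): [2.39, 2.39, 3.14, 3.14, 3.14, 3.14, 3.14].

## Interface

Orientations are given as a unit quaternion [w, x, y, z].
In Python, from station import ctrl, get_state, vision, ticket, models gives the robot as it stands. Calls block until the motion is done:
- ctrl.movep(position, orientation): joint-space move of the TCP to a pose.
- ctrl.movel(position, frame=None, max_speed=0.15): straight line of the TCP; frame=None keeps the orientation; max_speed is the mean speed in m/s.
- ctrl.set_joints(angles): joint-space move.
- ctrl.ungrasp() and ctrl.close_gripper(force=None): open the fingers fully, or close them until they stop; force is the grip in N (None keeps the last).
- ctrl.pause(seconds).
- ctrl.ik(position, orientation): joint angles nearest the present ones, or None.
- get_state(): the state.
- vision.grab_frame(name): name is "side" or "top"; returns (picture, depth): 384x512x3 uint8, blue, green, red; 384x512 float32, m along the optical axis (not along the pixel's ray), 0 where there is no reading.
- vision.camera_info(name): a dict with "mtx" (3x3 intrinsics, pixels), "R" (3x3) and "t" (3): a world point X has camera coordinates R X + t. Camera axes: x right, y down, z forward; pixel columns grow to the right and rows downward; lengths in m; the calibration is good to about 2 mm. A picture is of the moment at which its call begins. camera_info takes no time and is no camera call.
A pose or a line that the arm cannot do raises ctrl.Unreachable and nothing moves.
- ticket.close_job(): hands the job in; it is judged then, once.
Trained networks look in the newest picture that a camera, given by its name, has taken for a name from the list of things; names that differ only in an ending like _2 or _b are one class to them, and where a whole thing is asked for, a point or a joint stands for the part that bears it (a point fixed in the world has none). Each returns a list of dicts, best first, with "p" (0 to 1); they miss things now and then, are a little off and sometimes report something else, mostly with a low value. They report only what shows in the picture. A call takes as long as a camera call. They do not tell look-alikes from the thing itself.
- models.recognise(camera, target): "point" ([column, row] in pixels, amid what is visible of it).
- models.masks_of(camera, target): "mask" (384x512 bool, what is visible of it) and "point" ([column, row] in pixels, amid what is visible of it).
The state is a dict: "time": time; "qpos": joint angles; "qd": joint speeds; "tau": joint torques, N m; "tcp_pos": TCP position; "eef_rot": TCP orientation; "contact_force": force on the tool from outside, world axes, zero at the start; "wrist_torque": the same for the moment, N m; "width": finger opening in m; "gripper_force": force on a finger pad.
Only numpy, scipy, OpenCV 4.12 (cv2) and the standard library are available. Lean on these libraries where they do the work, as an engineer would, in place of code of your own. Each camera call takes 0.05 s, during which the arm holds its last target. There are 200 camera calls.

## Task

Lift the relay board, the tallest of the three green circuit boards standing in the black rack and the only one with a row of screw terminals along its top edge, out of the rack and show it to the inspection microscope on its stand: right way up, its soldered back squarely facing the lens, the middle of the board on the lens's line of sight and 90 mm in front of the lens. Finish while still holding it steady there in the air, and do not put it down or let go. Do not touch the microscope, and leave the other two boards, the pliers and the multimeter where they are.

Things in the scene. Friction and masses are not known exactly. Their poses are not given: they have to be found in the camera images.
- relay_board: The board to present: upright green plate 80 mm wide (y), 85 mm tall (z), 2 mm thick (x), about 85 g. Origin: middle of its lower edge, mid-thickness, on the rack's floor; z up; +x points out of the bare soldered back, the parts are on the -x side: grey terminal row at the top, below it two black relays out to x = -17 mm (y within 25, z 38 to 58).
- terminals (a point): Middle of the relay board's grip: the flat grey screw-terminal row along the top edge on the parts side, 70 mm long (y), 14 mm tall (z 71 to 85), 12 mm deep. Pinched along x together with the board's back it is 14 mm thick (x -13 to +1). This point is at x -6, z 78 mm from the board's origin, 7 mm below the top edge. Axes as the board's.
- solder_face (a point): Middle of the relay board's soldered back, on the surface: 1 mm in x and 42.5 mm in z from the board's origin. Axes as the board's.
- relay_tops (a point): Point on the parts side of the relay board, level with the relays' outer faces: -17 mm in x, 42.5 mm in z from the board's origin. Axes as the board's.
- rack: Fixed black plastic rack, 180 mm long (x), 97 wide (y), 50 high, origin in the middle of its underside, floor 6 mm thick. The long walls have pairs of upright grooves 3.8 mm wide and 44 mm tall; walls 72 mm apart inside, groove bottoms 83 mm. Three boards stand in grooves at x = -48, 0 and 48 mm, in any order, their soldered backs to the rack's +x.
- scope_head: Head of the inspection microscope: level aluminium and black tube, 39 mm thick, 105 mm long, a ring of small white lights round the lens at its front, the post clamp behind (to 139 mm behind the lens, 36 mm to the side). Fixed; its height differs each time. Origin: middle of the lens front; x points back along the tube (it looks along -x); z up.
- lens (a point): Middle of the lens front of the microscope, same place and axes as the head: it looks level along -x; the wanted place of the middle of the soldered back is 90 mm along -x from here.
- scope_stand: Fixed stand of the microscope: grey base plate 130 x 100 x 10 mm and a steel post 14 mm thick and 249 mm high, 30 mm behind the middle. Origin: middle of the base's underside; axes parallel to the head's; the lens front is 95 mm along -x from it, beyond the edge of the base.
- coil_board: Another board in the rack, to be left: 80 mm wide, 55 mm tall, with a copper ring coil, no screw terminals. Origin and axes as for the relay board; its parts reach to x = -12 mm.
- heatsink_board: Another board in the rack, to be left: 80 mm wide, 60 mm tall, with a finned aluminium heat sink, no screw terminals. Origin and axes as for the relay board; its parts reach to x = -12 mm.
- pliers: Loose small pliers with red handles lying on the table, 135 mm long, 50 mm wide, 12 mm high, to be left. Origin at the joint, x towards the jaws, which reach 40 mm along x.
- multimeter: Loose black multimeter lying on the table, 175 x 82 x 46 mm, to be left. Origin in the middle of its underside.
Things that resemble listed ones, but are neither listed nor needed, are in the scene too. Leave any pink look-alike of the relay_board alone.

How it is judged:
On the way:
1. the relay board is lifted clear out of the rack in the gripper (z of relay_board in the frame of rack above 0.055 m and contact force between relay_board and the fingers above 0.5 N and contact force between relay_board and rack below 0.2 N), for 0.1 s.
At the end, for the whole second after the job is handed in: The gripper alone holds the board still in the air: middle of its soldered back 90 mm (+-15) before the lens, within 12 mm of the line of sight sideways and in height, back to the lens, square and upright within 9 degrees; the other four things within 20 mm of their start (x of solder_face in the frame of lens between -0.105 and -0.075 m and y of solder_face in the frame of lens between -0.012 and 0.012 m and z of solder_face in the frame of lens between -0.012 and 0.012 m and x of relay_tops in the frame of lens below -0.088 m and angle between the x axis of relay_board and the x axis of lens, either way round below 0.17 rad and angle between relay_board's own z axis and vertical below 0.17 rad and height (world z) of relay_board above 0.08 m and contact force between relay_board and the fingers above 1 N and contact force between relay_board and rack below 0.2 N and contact force between relay_board and scope_head below 0.2 N and linear speed of relay_board below 0.02 m/s and angular speed of relay_board below 0.15 rad/s and distance of each of coil_board, heatsink_board, pliers, multimeter from where it was at the start of the episode below 0.02 m); the arm keeps its last pose, push and grip.
It fails at once if the microscope is touched (more than 1 N) (contact force between any of scope_head, scope_stand and anything else above 1 N).
It fails at once if another board, the pliers or the multimeter is shifted by more than 20 mm (distance of any of coil_board, heatsink_board, pliers, multimeter from where it was at the start of the episode above 0.02 m).
It also fails if it takes over 38 s, if anything falls off the work surface, if the arm or the gripper's body presses on something with over 40 N, if the wrist force passes 120 N, or if a joint passes its speed limit or range.

## Working session

There is one attempt and no reset: what is moved stays moved. The work goes in short steps, each a Python script; the robot and the scene stay as the last script left them, time stands still between calls to the robot, and variables do not carry over. Pictures are saved under pics/ and viewed, at most 10 in all, crops included, and the job is handed in when it is done.

```bash
mkdir -p pics; ls; cat > h.py <<'E'
import numpy as np, cv2
from station import ctrl,get_state,vision,ticket,models
def world(cam,depth,mask):
    c=vision.camera_info(cam);K,R,t=[np.array(c[k]) for k in('mtx','R','t')]
    v,u=np.nonzero(mask&(depth>0));d=depth[v,u]
    P=np.linalg.inv(K)@np.stack([u*d,v*d,d]);return (R.T@(P-t.reshape(3,1))).T
E
python3 - <<'E'
from h import *
for n in('side','top'):
    p,d=vision.grab_frame(n);cv2.imwrite(f'pics/{n}0.png',p);np.save(n+'d.npy',d);np.save(n+'p.npy',p)
    c=vision.camera_info(n);R=np.array(c['R']);print(n,-R.T@np.array(c['t']),R[2])
    for k in('relay_board','terminals','coil_board','heatsink_board','rack','scope_head','scope_stand','lens','pliers','multimeter'):
        try:
            for m in models.masks_of(n,k):
                w=world(n,d,m['mask']);print(k,round(m['p'],2),np.round(m['point']),m['mask'].sum(),np.round(np.percentile(w,[3,50,97],axis=0),3).tolist())
        except Exception as e: print(k,e)
print(get_state()['time'],ctrl.pinch_z,get_state()['eef_rot'])
E
```

```text
pics
side [0.0448164  0.86346032 1.15981851] [ 0.35011896 -0.57915862 -0.73620107]
relay_board 0.72 [258. 220.] 532 [[0.498, 0.008, -0.003], [0.537, 0.055, 0.004], [0.58, 0.097, 0.019]]
relay_board 0.58 [233. 258.] 107 [[0.474, 0.217, 0.058], [0.483, 0.259, 0.088], [0.496, 0.276, 0.094]]
terminals 0.67 [254. 218.] 550 [[0.493, 0.011, -0.004], [0.536, 0.056, 0.004], [0.581, 0.098, 0.019]]
terminals 0.56 [233. 256.] 167 [[0.472, 0.211, 0.054], [0.482, 0.256, 0.088], [0.496, 0.276, 0.094]]
terminals 0.39 [213. 243.] 215 [[0.568, 0.183, 0.012], [0.577, 0.216, 0.045], [0.588, 0.247, 0.065]]
coil_board 0.52 [224. 247.] 237 [[0.524, 0.19, 0.004], [0.531, 0.221, 0.04], [0.559, 0.257, 0.06]]
heatsink_board 0.51 [212. 243.] 255 [[0.569, 0.182, 0.004], [0.577, 0.216, 0.044], [0.593, 0.25, 0.066]]
rack 0.6 [218. 251.] 774 [[0.5, 0.167, -0.0], [0.563, 0.253, 0.036], [0.626, 0.281, 0.053]]
scope_head 0.89 [298. 124.] 463 [[0.499, -0.283, 0.159], [0.528, -0.218, 0.183], [0.561, -0.155, 0.193]]
scope_head 0.44 [183. 330.] 2366 [[0.408, 0.438, 0.006], [0.486, 0.481, 0.035], [0.575, 0.516, 0.044]]
sco
[... 1467 characters left out ...]
09], [0.622, 0.277, 0.054]]
scope_head 0.88 [357. 187.] 791 [[0.504, -0.295, 0.017], [0.534, -0.227, 0.189], [0.561, -0.162, 0.195]]
lens 0.9 [359. 186.] 835 [[0.504, -0.294, 0.01], [0.534, -0.227, 0.188], [0.563, -0.163, 0.195]]
lens 0.51 [185. 182.] 28 [[0.53, 0.224, 0.023], [0.534, 0.235, 0.052], [0.539, 0.251, 0.062]]
lens 0.23 [186. 206.] 196 [[0.468, 0.203, 0.005], [0.483, 0.233, 0.091], [0.495, 0.265, 0.096]]
pliers 0.59 [291. 206.] 301 [[0.435, -0.106, -0.001], [0.486, -0.074, 0.01], [0.545, -0.061, 0.015]]
multimeter 0.59 [107. 199.] 1780 [[0.415, 0.43, 0.016], [0.494, 0.464, 0.037], [0.575, 0.506, 0.046]]
1.1 -0.0187 [-1.94935408e-05  1.71036746e-01  9.85264650e-01 -2.23351571e-05]
```

```bash
python3 - <<'E'
from h import *
a=np.load('sidep.npy')[90:350,150:350];b=np.load('topp.npy')[130:250,140:400]
a=cv2.resize(a,None,fx=2.2,fy=2.2,interpolation=2);b=cv2.resize(b,None,fx=3,fy=3,interpolation=2)
cv2.imwrite('pics/a.png',a);cv2.imwrite('pics/b.png',b)
E
```

```text
(no output)
```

View pics/a.png

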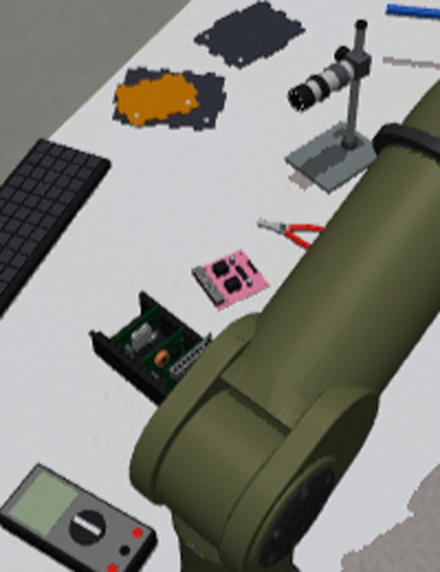

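View pics/b.png

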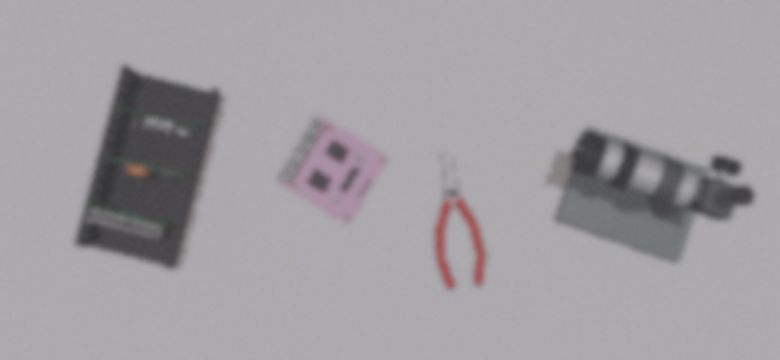

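Candidates for the relay board: one at top (182,205) / side (233,257), green and standing in the rack with a grey terminal row; and a pink one lying flat at top (250,185) / side (256,219). The green one, tallest at z≈0.096, fits. The pink one is the decoy. Next I'll fit the precise poses, with an enlarged crop to confirm.

```bash
python3 - <<'E'
from h import *
big=[]
for n in('side','top'):
    p=np.load(n+'p.npy');d=np.load(n+'d.npy');W=world(n,d,np.ones(d.shape,bool))
    def box(x0,x1,y0,y1,z0,z1): return W[np.all((W>[x0,y0,z0])&(W<[x1,y1,z1]),axis=1)]
    r=box(.42,.66,.15,.30,.02,.058);print(n,'rack',len(r),cv2.minAreaRect(r[:,:2].astype(np.float32)*1000))
    t=box(.44,.52,.18,.29,.072,.12);print('term',len(t),cv2.minAreaRect(t[:,:2].astype(np.float32)*1000),t.mean(0),np.percentile(t[:,2],[5,50,90,99]))
    s=box(.47,.59,-.30,-.13,.14,.215)
    a=s[s[:,1]>-.26];c=a[:,:2].mean(0);top=a[a[:,2]>np.percentile(a[:,2],40)] 
    l=cv2.fitLine(a[:,:2].astype(np.float32),cv2.DIST_HUBER,0,.001,.001).ravel();print('head',len(s),np.degrees(np.arctan2(l[1],l[0])),cv2.minAreaRect(a[:,:2].astype(np.float32)*1000))
    ax=l[:2]*(-1 if l[1]>0 else 1);pr=s[:,:2]@ax;q=s[:,:2]@np.array([-ax[1],ax[0]])
    o=pr.min()
    for k in range(14):
        m=(pr>=o+k*.01)&(pr<o+k*.01+.01)
        if m.sum()>3: print(k,m.sum(),np.round([q[m].min(),q[m].max(),q[m][s[m][:,2]>s[m][:,2].max()-.004].mean(),s[m][:,2].max(),s[m][:,2].min()],4))
    print('ax',ax,'o',o,np.sort(pr)[:12].round(4))
p=np.load('sidep.npy')[215:285,185:260];q=np.load('topp.npy')[145:215,160:225]
cv2.imwrite('pics/c.png',np.hstack([cv2.resize(p,(400,373),interpolation=2),cv2.resize(q,(346,373),interpolation=2)]))
E
```

```text
side rack 865 ((552.72314453125, 223.34906005859375), (99.32592010498047, 146.1256866455078), 77.1823959350586)
term 146 ((480.5373840332031, 241.0944366455078), (78.86407470703125, 16.69296646118164), 77.13553619384766) [0.4817975  0.24724032 0.08779997] [0.07853399 0.08859735 0.09194131 0.0941982 ]
head 524 68.821014 ((533.0406494140625, -208.69139099121094), (115.11883544921875, 38.35678482055664), 69.62256622314453)
0 69 [0.5525 0.589  0.568  0.1929 0.1526]
1 29 [0.5536 0.5834 0.57   0.1958 0.1529]
2 29 [0.5529 0.5825 0.5706 0.1905 0.1652]
3 28 [0.5555 0.5843 0.5745 0.1934 0.172 ]
4 42 [0.5531 0.5914 0.5756 0.1966 0.1523]
5 24 [0.5543 0.5898 0.5697 0.1927 0.1661]
6 25 [0.5565 0.586  0.5712 0.1917 0.1664]
7 35 [0.5571 0.5915 0.5735 0.1943 0.1582]
8 37 [0.554  0.588  0.5727 0.1955 0.1596]
9 19 [0.5579 0.5858 0.5718 0.1933 0.1713]
10 19 [0.5602 0.5897 0.5701 0.1932 0.1653]
11 53 [0.5606 0.6135 0.5767 0.1926 0.1566]
12 75 [0.561  0.6108 0.575  0.2136 0.1409]
13 28 [0.5612 0.6145 0.5728 0.211  0.1407]
ax [-0.3612825  -0.93245643] o -0.05554020843092977 [-0.0555 -0.0551 -0.055  -0.0542
[... 536 characters left out ...]
1 58 [0.5583 0.5946 0.5767 0.1956 0.1768]
2 50 [0.5604 0.5928 0.5752 0.1959 0.1773]
3 58 [0.5583 0.5937 0.5775 0.1953 0.168 ]
4 60 [0.5572 0.5949 0.5747 0.1958 0.1752]
5 49 [0.5606 0.5924 0.5765 0.194  0.1765]
6 52 [0.5609 0.593  0.5748 0.1943 0.1765]
7 66 [0.5583 0.5941 0.5761 0.1962 0.1683]
8 57 [0.5582 0.5958 0.5765 0.1964 0.1752]
9 49 [0.5586 0.5934 0.5778 0.1942 0.1699]
10 31 [0.562  0.5923 0.5782 0.1932 0.1804]
11 89 [0.5627 0.6128 0.5777 0.2097 0.1577]
12 75 [0.5625 0.6134 0.5742 0.2112 0.1645]
13 41 [0.5629 0.6117 0.5695 0.1958 0.163 ]
ax [-0.32350606 -0.9462261 ] o -0.027589333318032004 [-0.0276 -0.0266 -0.0265 -0.0264 -0.0264 -0.0262 -0.0262 -0.0261 -0.026
 -0.026  -0.0259 -0.0258]
```

View pics/c.png

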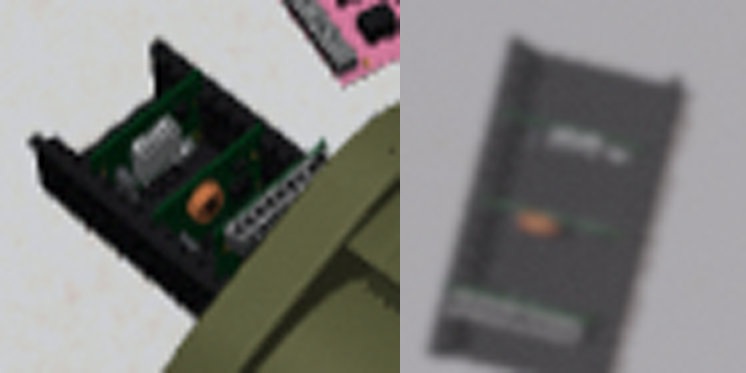

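The crop shows the green board with screw terminals at the rack's −x end: crop left (275,200), right (515,315). Behind it are the coil board (205,200) and the heat sink board (160,150). Relay board confirmed, so I'll move to the grasp.

```bash
cat >> h.py <<'E'
from scipy.spatial.transform import Rotation as Ro
def quat(yaw,flip=0):
    """tool down, tool y along (or against, flip=1) yaw direction"""
    y=np.array([np.cos(yaw),np.sin(yaw),0])*(-1 if flip else 1);z=np.array([0,0,-1.]);x=np.cross(y,z)
    q=Ro.from_matrix(np.stack([x,y,z],1)).as_quat();return [q[3],q[0],q[1],q[2]]
Y0=np.radians(-12.9);Y1=np.radians(-108.9)
ax=np.array([np.cos(Y1),np.sin(Y1),0]);lens=np.array([.5528,-.160,.1745])
G=np.array([.483,.236,.0665]);F=lens-.097*ax+[0,0,.0355-.0185]
E
python3 - <<'E'
from h import *
for f in(0,1):
    for n,p,y in(('up',G+[0,0,.13],Y0),('g',G,Y0),('F-',F-.06*ax,Y1),('F',F,Y1)):
        q=ctrl.ik(p,quat(y,f));print(f,n,p.round(3),None if q is None else np.round(q,2))
E
```

```text
0 up [0.483 0.236 0.196] [-0.63  0.41  0.19  1.79 -0.09  0.96 -0.63]
0 g [0.483 0.236 0.066] [-0.6   0.57  0.15  1.94 -0.13  0.64 -0.59]
0 F- [ 0.604 -0.011  0.191] [-0.39  0.57  0.61  1.63 -0.36  1.06 -1.57]
0 F [ 0.584 -0.068  0.191] [-0.32  0.55  0.64  1.67 -0.37  1.05 -1.46]
1 up [0.483 0.236 0.196] [-0.1   0.44 -0.58  1.78  0.28  1.    2.12]
1 g [0.483 0.236 0.066] [-0.13  0.62 -0.57  1.93  0.48  0.73  1.93]
1 F- [ 0.604 -0.011  0.191] [-0.03  0.5   0.01  1.62 -0.01  1.02  1.23]
1 F [ 0.584 -0.068  0.191] [ 0.02  0.48  0.09  1.66 -0.05  1.    1.36]
```

```bash
python3 - <<'E'
from h import *
ctrl.movep(G+[0,0,.13],quat(Y0));ctrl.movel(G+[0,0,.03],max_speed=.12)
p,d=vision.grab_frame('top');a=p[130:250,140:240]
p,d=vision.grab_frame('side');b=p[190:310,170:290]
cv2.imwrite('pics/d.png',np.hstack([cv2.resize(a,(390,468),interpolation=2),cv2.resize(b,(400,468),interpolation=2)]))
s=get_state();print(s['time'],s['tcp_pos'],s['qpos'],s['contact_force'])
E
```

```text
3.825 [0.48350019 0.23625331 0.09728832] [-0.60628996  0.52645496  0.15913773  1.90992795 -0.12210782  0.71287922
 -0.60104019] [-0.17949935  0.54102336 -0.49099514]
```

View pics/d.png

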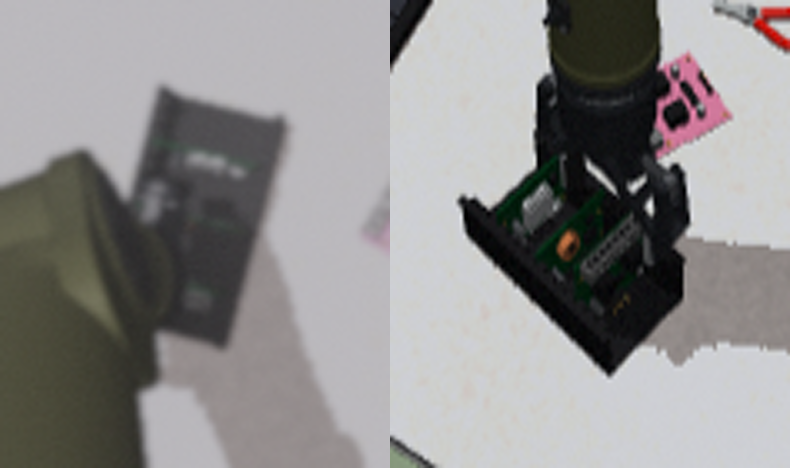

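The side view shows the fingers straddling the terminal row, which is at crop (610,245). Next: descend, grip and lift.

```bash
python3 - <<'E'
from h import *
def st(m):
    s=get_state();print(m,round(s['time'],2),np.round(s['tcp_pos'],4),'F',np.round(s['contact_force'],1),'w',round(s['width'],4),'g',np.round(s['gripper_force'],1))
ctrl.movel(G,max_speed=.08);st('down')
ctrl.close_gripper(50);st('closed')
ctrl.pause(.2);ctrl.movel(G+[0,0,.02],max_speed=.05);st('up20')
ctrl.movel(G+[0,0,.135],max_speed=.1);st('up')
p,d=vision.grab_frame('top');a=p[130:250,140:240]
p,d=vision.grab_frame('side');b=p[170:290,170:290]
cv2.imwrite('pics/e.png',np.hstack([cv2.resize(a,(390,468),interpolation=2),cv2.resize(b,(400,468),interpolation=2)]))
E
```

```text
down 4.35 [0.483  0.2359 0.0665] F [ 0.2  0.5 -0.7] w 0.0852 g 0.0
closed 5.0 [0.4832 0.236  0.0668] F [-0.3  0.3  3.6] w 0.0129 g 49.2
up20 5.75 [0.483  0.2361 0.0867] F [ 0.4  0.5 -0.4] w 0.0132 g 48.9
up 7.05 [0.4826 0.2358 0.2008] F [-0.2 -0.6 -1.6] w 0.013 g 48.9
```

View pics/e.png

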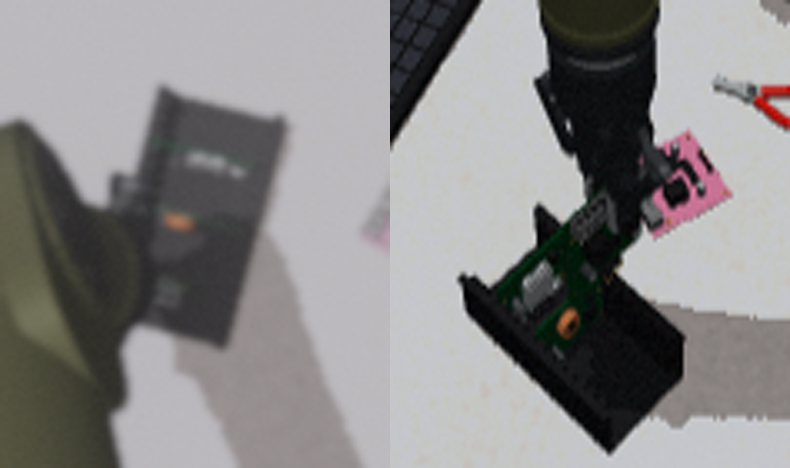

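The board is out and held, at right crop (590,230). The coil and heat sink boards haven't moved. Now I'll carry it to a standoff 60 mm short of the target.

```bash
python3 - <<'E'
from h import *
ctrl.movep(F-.06*ax,quat(Y1));ctrl.pause(.3)
s=get_state();print(s['time'],s['tcp_pos'],s['width'],s['gripper_force'])
out=[]
for n in('top','side'):
    p,d=vision.grab_frame(n);np.save(n+'d2.npy',d);np.save(n+'p2.npy',p)
    for k in('relay_board','scope_head'):
        for m in models.masks_of(n,k)[:2]:
            print(n,k,round(m['p'],2),m['point'],m['mask'].sum(),np.round(np.percentile(world(n,d,m['mask']),[3,50,97],axis=0),3).tolist())
    c=p[120:250,230:400] if n=='top' else p[90:230,220:380]
    out.append(cv2.resize(c,(400,400),interpolation=2))
cv2.imwrite('pics/f.png',np.hstack(out))
E
```

```text
8.5167 [ 0.60360873 -0.0104632   0.19157997] 0.01285624022263895 48.794474601745605
top scope_head 0.67 [356.3, 189.1] 755 [[0.504, -0.29, 0.161], [0.535, -0.224, 0.189], [0.561, -0.163, 0.195]]
side relay_board 0.7 [248.1, 163.8] 258 [[0.566, -0.028, 0.129], [0.585, -0.005, 0.173], [0.634, 0.007, 0.216]]
side relay_board 0.7 [252.6, 221.8] 535 [[0.496, 0.008, -0.004], [0.536, 0.053, 0.003], [0.581, 0.096, 0.018]]
side scope_head 0.74 [298.1, 121.5] 490 [[0.498, -0.285, 0.159], [0.528, -0.218, 0.184], [0.56, -0.154, 0.193]]
```

View pics/f.png

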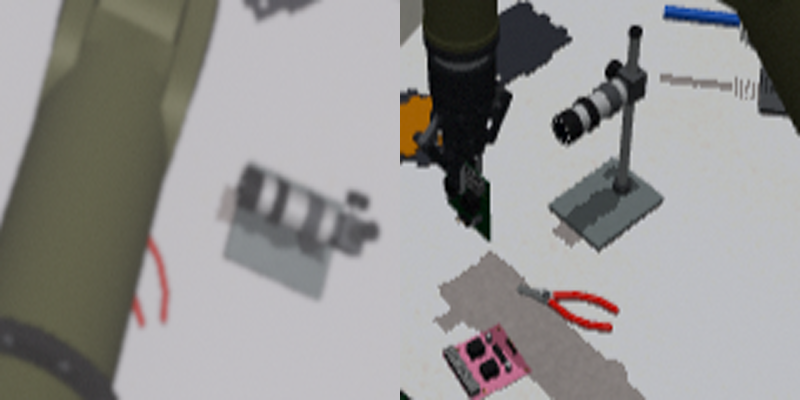

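```bash
python3 - <<'E'
from h import *
p=np.load('sidep2.npy');d=np.load('sided2.npy')
m=[m for m in models.masks_of('side','relay_board') if m['point'][1]<190][0]['mask']
hsv=cv2.cvtColor(p,cv2.COLOR_BGR2HSV);g=m&(hsv[...,0]>45)&(hsv[...,0]<85)&(hsv[...,1]>90)
W=world('side',d,m);perp=np.array([-ax[1],ax[0],0])
tc=get_state()['tcp_pos'];Q=(W-tc)@np.stack([ax,perp,[0,0,1]],1)
print(len(Q),g.sum(),'x',np.percentile(Q[:,0],[2,10,50,90,98]).round(4),'y',np.percentile(Q[:,1],[2,50,98]).round(4),'z',np.percentile(Q[:,2],[1,5,50,95]).round(4))
G_=world('side',d,g);C=(G_-tc)@np.stack([ax,perp,[0,0,1]],1);print('green',np.percentile(C,[2,50,98],axis=0).round(3))
if len(C)>20: A=np.c_[C[:,1:],np.ones(len(C))];print('plane fit x=a y+b z+c',np.linalg.lstsq(A,C[:,0],rcond=None)[0])
for n in('top','side'):
    d=np.load(n+'d2.npy');W=world(n,d,np.ones(d.shape,bool))
    b=W[(W[:,0]>.44)&(W[:,0]<.60)&(W[:,1]>-.33)&(W[:,1]<-.15)&(W[:,2]>.0065)&(W[:,2]<.016)]
    t=W[(W[:,0]>.44)&(W[:,0]<.60)&(W[:,1]>-.33)&(W[:,1]<-.08)&(W[:,2]<.006)]
    print(n,len(b),cv2.minAreaRect(b[:,:2].astype(np.float32)*1000),'table z',np.median(t[:,2]),'plate z',np.median(b[:,2]))
E
```

```text
258 97 x [-0.0129 -0.0098  0.0018  0.0057  0.0701] y [-0.0391 -0.0214  0.0732] z [-0.1925 -0.0595 -0.0188  0.0229]
green [[-0.01  -0.04  -0.055]
 [ 0.004 -0.028 -0.029]
 [ 0.007  0.024  0.02 ]]
plane fit x=a y+b z+c [-0.04754486 -0.04071034  0.00149845]
top 794 ((519.8861083984375, -241.64358520507812), (155.6807861328125, 172.94679260253906), 1.1738040447235107) table z 0.0008836430767434722 plate z 0.01073351970549432
side 531 ((518.9677734375, -245.12734985351562), (130.728515625, 117.65829467773438), 72.60397338867188) table z -0.0008539361496181434 plate z 0.009279431897603609
```

```bash
python3 - <<'E'
from h import *
ctrl.movel(F,max_speed=.06);ctrl.pause(.5)
s=get_state();print(s['time'],s['tcp_pos'],F,s['width'],s['gripper_force'],np.abs(s['qd']).max())
p,d=vision.grab_frame('side');cv2.imwrite('pics/g.png',cv2.resize(p[90:230,220:380],(640,560),interpolation=2))
m=[m for m in models.masks_of('side','relay_board') if m['point'][1]<190][0]['mask']
B=np.stack([ax,np.array([-ax[1],ax[0],0]),[0,0,1]],1)
hsv=cv2.cvtColor(p,cv2.COLOR_BGR2HSV);g=m&(hsv[...,0]>45)&(hsv[...,0]<85)&(hsv[...,1]>90)
print(np.percentile((world('side',d,g)-lens)@B,[2,50,98],axis=0).round(3))
E
```

```text
10.5167 [ 0.5842251  -0.06818801  0.19148541] [ 0.58421999 -0.06822972  0.1915    ] 0.013000886498947194 48.79466950893402 0.001675533591179956
[[-0.107 -0.04  -0.041]
 [-0.093 -0.026 -0.016]
 [-0.09   0.026  0.032]]
```

View pics/g.png

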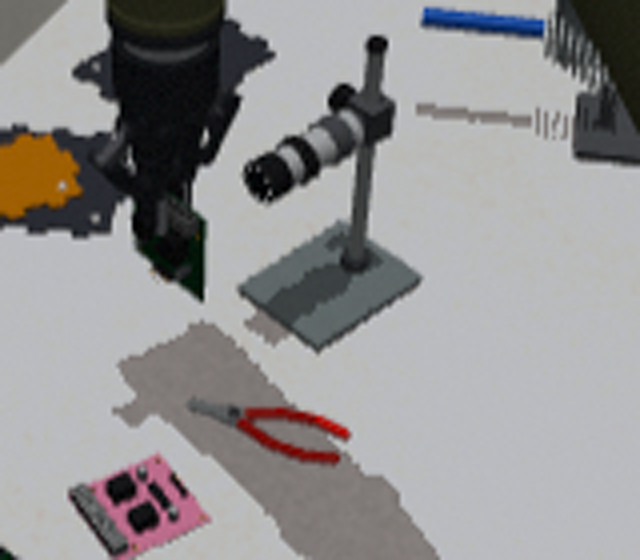

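The board hangs upright and square in front of the lens, at crop (180,250) with the lens at (262,180). Measured in the lens frame it sits about 90–92 mm out and is centred. Handing in.

```bash
python3 -c "
from h import *
print(ticket.close_job())"
```

```text
the job is handed in; nothing more can be done
None
```

I lifted the relay board out of the rack and handed the job in with the gripper still holding it, upright and centred, its soldered back to the lens about 90 mm away; the hand-in returned no verdict.

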